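# Ready the fastening station: plate in the jig, spacers to hand

### The arm

A 6-joint arm with a two-finger parallel gripper is mounted at the origin on the work surface. World frame = base frame: x ahead of the robot, y to its left, z up, the work surface at z = 0. Lengths are in m, angles in rad, forces in N, time in s.
With the tool pointing down it reaches from about 0.325 to 0.9 m from the base axis. Payload 6.1 kg.
Tool frame: the origin (TCP) lies midway between the tips of the shut fingers; the grasp point (between the pads) lies 19 mm behind it (arm.grasp_offset is the z of the grasp point in the tool frame, in m); z points along the fingers, y is the line along which they close (so a half turn about z gives the same grasp; the last joint's range is limited). The gripper opens to 85 mm and grips with 20 to 120 N. Pads are 22 mm wide; open, the fingers measure 114 mm over their backs; the gripper's body (76 mm by 85 mm) begins 54 mm behind the grasp point. The pads swing forward as they close: fully open they stand 13 mm farther back than shut.
Start: joints at [-0.126, 0.22, 1.526, -0, 1.395, -0.126], TCP at [0.625, -0, 0.231] pointing down, gripper open.
Joint ranges: [-2.98, 2.98], [-0.91, 2.08], [0.09, 2.57], [-1.24, 4.39], [0.2, 2.65], [-2.68, 2.68]. Speed limits (rad/s): [2.57, 2.57, 3.01, 3.14, 3.14, 3.14].

### API

Orientations are given as a unit quaternion [w, x, y, z].
In Python, from station import arm gives the robot as it stands. The module is installed in compiled form; this text tells all that it offers.
- The arm moves only by the tool jog_arm, never from a script. Its argument "steps" is a list of rows, each a list of 6 numbers: the shift along the tool's x, y, z each as a share of 50 cm, from -1 to 1, then the turn, a rotation vector about the tool's x, y, z each as a share of pi/4 rad, from -1 to 1. In form: [[tx, ty, tz, rx, ry, rz], ...]. A call has exactly 10 rows; each row is the pose to reach, as a shift and turn from the pose commanded when the call began, along the tool's axes at that moment; what a row does not reach only later rows make up. A row lasts 1/12 s, in which the tool goes at most 41.7 mm and 7.16 degrees, less where a joint would pass 70% of its speed; a pose out of reach is approached as far as the arm can. A call with a number of a shift or a turn outside -1 to 1 is refused whole. A call with a gripper value outside its range is refused whole. "gripper" is the closure, from -1 (fully open) to 1 (shut), set as the call begins (left out, the last holds). The fingers move at their own pace and stop on an object; the grip force is fixed at half the most. Time passes only in rows, so rows that repeat a pose let the fingers close, or fill a call up. It gives the time, the measured TCP pose, the force, the opening and the grip force at its end, in the units of the state.
- arm.read_state(): the state, without advancing time (a new reading comes with each control period).
- arm.read_camera(name): name is "scene" or "side" or "wrist"; returns a dict with "pixels" (480x640x3 uint8, red, green, blue), "fx", "fy", "cx", "cy" (pixels), "cam_to_world" (4x4, takes a point from camera to world coordinates). Camera axes: x right, y down, z forward; pixel columns grow to the right and rows downward; lengths in m; the calibration is good to about 2 mm. A picture is of the moment at which its call begins. There is no depth.
- arm.finish_job(): hands the job in; it is judged then, once.
Trained networks look in a picture, given as the dict that the camera call returned (one of the last four; its "shot" number tells which), for a name from the list of things; names that differ only in an ending like _2 or _b are one class to them, and where a whole thing is asked for, a point or a joint stands for the part that bears it (a point fixed in the world has none). Each returns a list of dicts, best first, with "confidence" (0 to 1); they miss things now and then, are a little off and sometimes report something else, mostly with a low value. They report only what shows in the picture. A call takes as long as a camera call. They do not tell look-alikes from the thing itself.
- arm.spot_in(picture, query): "rect" ([centre column, centre row, width, height] in pixels, round what is visible of it).
- arm.outline_of(picture, query): "mask" (480x640 bool, what is visible of it) and "rect" ([centre column, centre row, width, height] in pixels, round what is visible of it).
- arm.landmark_of(picture, query): "location" ([column, row] in pixels: a listed point, or the origin of a listed thing).
The state is a dict: "time": time; "qpos": joint angles; "joint_velocities": joint speeds; "tau": joint torques, N m; "tool_pos": TCP position; "tool_rot": TCP orientation; "ft_force": force on the tool from outside, world axes, zero at the start; "ft_torque": the same for the moment, N m; "gripper_width": finger opening in m; "grasp_force": force on a finger pad.
Only numpy, scipy, OpenCV 4.12 (cv2) and the standard library are available. Lean on these libraries where they do the work, as an engineer would, in place of code of your own. Each camera call takes 0.05 s, during which the arm holds its last target. There are 200 camera calls.

### The job

Get the fastening job ready: seat the white plate flat and square in the jig's pocket, rounded end to rounded end, and let go of it. Then pick up the tote and tip it, orange corner lowest, until all four steel spacers have slid onto the orange patch; finish while still holding it tilted like that, about a hand's width (10 cm) clear of the bench and touching nothing else. Leave the pliers, glue jar and stack of blanks where they are.

Things in the scene. Friction and masses are not known exactly. Their poses are not given: they have to be found in the camera images.
- plate: white painted wooden plate lying flat, 120 long x 50 wide x 22 thick (mm), about 0.1 kg; one end square, the other end a half-round nose of radius 25 with a small black dot near it. Origin: centre of the underside; x runs along its length towards the nose (nose tip at x = +60, square end at x = -60), y across, z up.
- jig: plywood jig fixed to the bench, base board 180 x 110 x 8 mm with 10 mm high light wooden ledges (16 mm thick, tops 18 mm above the bench) round a pocket of the plate's shape. Origin: centre of the underside; x points along the pocket to its rounded end. Ledges stand only at the square end (x -78 to -34) and round the nose (x beyond 43); between them both long sides are open down to the base board, so fingers holding the plate at mid-length find free space beside it.
- pocket (a point): centre of the pocket's floor, which is 8 mm above the bench and 10 mm below the ledge tops; axes as the jig. A seated plate's origin lies here with its x along the jig's x (nose to the rounded end). The pocket has 2 mm clearance on each side of the plate, with a 3 mm 45-degree lead-in at the ledge tops; the seated plate's top stands 12 mm above the ledges.
- tote: open plywood tote, 180 (x) x 140 (y) mm outside, walls and floor 5 mm thick, rim 45 mm high, 0.24 to 0.39 kg; a dark wooden handle bar runs above it along its x from end to end, carried by a post at each end wall. Origin: centre of the underside; z up out of the mouth. Its +x +y corner is marked orange: a 60 x 60 mm orange patch on the floor and orange strips on the two rims there.
- grip (a point): middle of the tote's handle bar, 86 mm above the tote's underside; the bar is 14 mm wide (along tote y), 24 mm tall and runs along tote x; 28 mm free between bar and rim height.
- orange_corner (a point): inner floor corner of the tote at the orange patch, 85 mm in x and 65 mm in y from the tote's centre, 5 mm above its underside; axes as the tote. The patch covers x -60 to 0 and y -60 to 0 from here.
- pliers: red-handled steel pliers lying on the bench beyond the work, about 190 mm long, 16 mm high; bystander. Origin: underside, near the middle.
- glue: glue jar with yellow lid, 60 mm across, 100 mm high; bystander. Origin: centre of the underside.
- blanks: stack of white blanks, about 140 x 100 x 36 mm; bystander. Origin: centre of the underside.
- spacer0: loose steel spacer, a disc 16 mm across and 10 mm thick, 16 g, one of four alike lying in the tote away from the orange patch. Origin: centre of its underside. Steel slides on the tote's wood with low friction (0.14 to 0.22): with the orange corner lowest, a tilt of about 30 to 40 degrees carries the spacers along the walls into the corner within 2 s.
- spacer1: loose steel spacer, a disc 16 mm across and 10 mm thick, 16 g, one of four alike lying in the tote away from the orange patch. Origin: centre of its underside.
- spacer2: loose steel spacer, a disc 16 mm across and 10 mm thick, 16 g, one of four alike lying in the tote away from the orange patch. Origin: centre of its underside.
- spacer3: loose steel spacer, a disc 16 mm across and 10 mm thick, 16 g, one of four alike lying in the tote away from the orange patch. Origin: centre of its underside.
Things that resemble listed ones, but are neither listed nor needed, are in the scene too. Leave any red or yellow look-alike of the plate alone.

How it is judged:
By the outcome, as a careful person would: the job done as asked, in the order asked, and still so for the second after the job is handed in, while the arm keeps its last pose, push and grip.
It also fails if it takes over 58 s, if anything falls off the work surface, if the arm or the gripper's body presses on something with over 40 N, if the wrist force passes 120 N, or if a joint passes its speed limit or range.

## Working session

There is one attempt and no reset: what is moved stays moved. The work goes in short steps, Python scripts to look and compute and a tool call to move; the robot and the scene stay as the last step left them, time stands still between calls to the robot, and variables do not carry over. Pictures are saved under pics/ and viewed, at most 10 in all, crops included, and the job is handed in when it is done.

Besides the shell and the picture viewer there is one more tool, called after ">>>" in YAML: its name, and indented under it one key for each argument. jog_arm: Moves the arm, as the interface text tells. Its arguments: {"type":"object","properties":{"steps":{"type":"array","items":{"type":"array","items":{"type":"number"}}},"gripper":{"type":"number"}},"required":["steps"]}

```bash
mkdir -p pics
cat > h.py <<'E'
import numpy as np, cv2
from station import arm
from scipy.spatial.transform import Rotation as R
def ray(p,u,v):
    d=np.array([(u-p['cx'])/p['fx'],(v-p['cy'])/p['fy'],1.]);T=np.array(p['cam_to_world']);return T[:3,3],T[:3,:3]@d
def onz(p,u,v,z):
    o,d=ray(p,u,v);return o+d*(z-o[2])/d[2]
def proj(p,X):
    T=np.array(p['cam_to_world']);c=T[:3,:3].T@(np.array(X)-T[:3,3]);return np.array([p['fx']*c[0]/c[2]+p['cx'],p['fy']*c[1]/c[2]+p['cy']])
def save(p,n):cv2.imwrite('pics/'+n+'.png',p['pixels'][:,:,::-1])
E
python3 - <<'E'
from h import *
for c in ['scene','side']:
    p=arm.read_camera(c);save(p,c+'0');print(c,np.round(np.array(p['cam_to_world'])[:3,3],2))
    for q,z in [('plate',0),('jig',0),('pocket',.008),('tote',0),('grip',.086),('orange_corner',.005)]:
        for r in arm.landmark_of(p,q)[:4]:print(q,np.round(r['location']),round(r['confidence'],2),np.round(onz(p,*r['location'],z),3))
s=arm.read_state();print(s['tool_rot'],s['tool_pos'])
E
```

```text
scene [1.15 0.53 0.6 ]
plate [350. 256.] 0.71 [0.493 0.014 0.   ]
plate [369. 221.] 0.6 [ 0.349 -0.041  0.   ]
plate [311. 190.] 0.56 [ 0.316 -0.26   0.   ]
jig [425. 316.] 0.67 [0.55  0.235 0.   ]
pocket [428. 315.] 0.68 [0.555 0.242 0.008]
tote [240. 220.] 0.87 [ 0.545 -0.287  0.   ]
grip [236. 188.] 0.82 [ 0.54  -0.29   0.086]
orange_corner [207. 236.] 0.76 [ 0.645 -0.284  0.005]
orange_corner [193. 277.] 0.26 [ 0.76  -0.181  0.005]
side [ 0.27 -0.62  0.52]
plate [222. 308.] 0.82 [ 0.343 -0.045  0.   ]
plate [293. 266.] 0.79 [0.496 0.021 0.   ]
plate [210. 249.] 0.64 [0.358 0.137 0.   ]
plate [235. 420.] 0.61 [ 0.311 -0.261  0.   ]
jig [281. 214.] 0.79 [0.539 0.22  0.   ]
pocket [286. 206.] 0.62 [0.556 0.236 0.008]
tote [394. 376.] 0.81 [ 0.542 -0.278  0.   ]
orange_corner [453. 354.] 0.8 [ 0.643 -0.28   0.005]
[2.60520678e-05 7.07097236e-01 7.07116326e-01 8.96240377e-06] [ 6.25011356e-01 -4.85201533e-06  2.31337310e-01]
```

View pics/scene0.png

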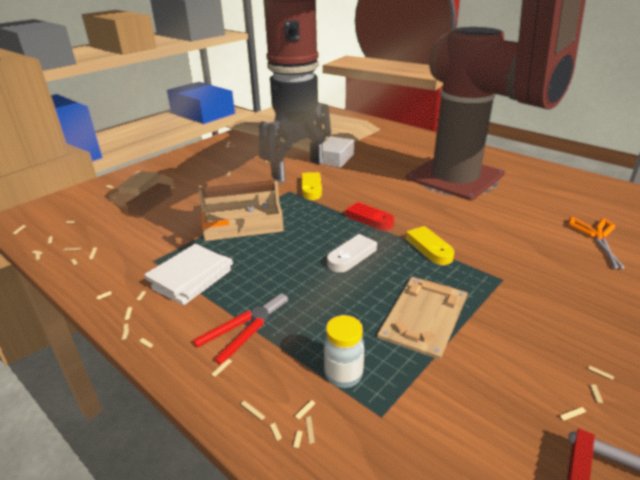

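View pics/side0.png

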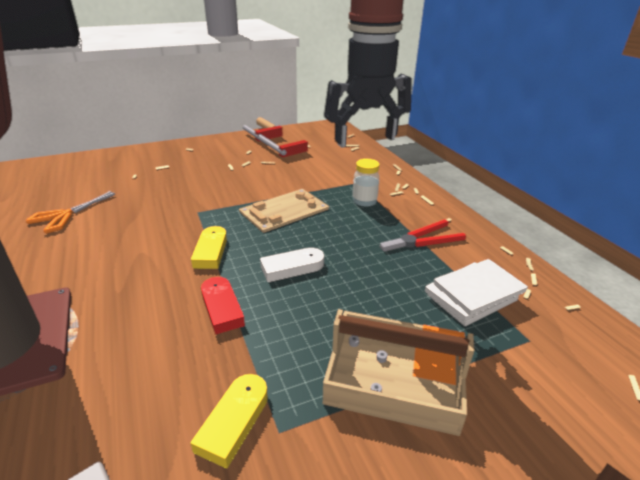

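The plate candidates are:
- White plate at scene (351,254), side (292,264).
- Red look-alike at scene (369,216).
- Yellow look-alikes at scene (430,245) and (311,186).
- White blanks at scene (190,272) and a white box at scene (337,150).

I choose the white one with the dot, at scene (351,254). The jig is at scene (425,316). The tote is at scene (240,212), with its orange corner to the lower left. Next I'll fit the poses by silhouette and check with a crop.

```bash
cat >> h.py <<'E'
from scipy.optimize import minimize
def boxpts(x,y,z0,z1):return np.array([[a*x,b*y,c] for a in(-1,1) for b in(-1,1) for c in(z0,z1)])
t=np.linspace(-np.pi/2,np.pi/2,25)
o=np.r_[np.c_[.035+.025*np.cos(t),.025*np.sin(t)],[[-.06,-.025],[-.06,.025]]]
PLATE=[np.r_[np.c_[o,0*o[:,0]],np.c_[o,0*o[:,0]+.022]]]
JIG=[boxpts(.09,.055,0,.008)]
TOTE=[boxpts(.09,.07,0,.045)]
def sil(p,parts,q,z=0):
    x,y,a=q;M=np.zeros((960,1280),np.uint8);r=R.from_euler('z',a)
    for P in parts:
        uv=np.array([proj(p,X) for X in r.apply(P)+[x,y,z]])*2
        cv2.fillConvexPoly(M,cv2.convexHull((uv*16).astype(np.int32)),1,shift=4)
    return M>0
def fit(ps,ms,parts,q0,z=0):
    ms=[cv2.resize(m.astype(np.uint8),(1280,960))>0 for m in ms]
    def f(q):
        return -np.mean([(s&m).sum()/(s|m).sum() for s,m in ((sil(p,parts,q,z),m) for p,m in zip(ps,ms))])
    best=None
    for a in q0[2]:
        S=[[q0[0],q0[1],a],[q0[0]+.02,q0[1],a],[q0[0],q0[1]+.02,a],[q0[0],q0[1],a+.3]]
        r=minimize(f,S[0],method='Nelder-Mead',options=dict(initial_simplex=S,xatol=2e-4,fatol=1e-4,maxfev=150))
        if best is None or r.fun<best.fun:best=r
    return best.x.round(4),round(-best.fun,3)
def pick(p,q,X):
    c=arm.outline_of(p,q)
    t=proj(p,X);return min(c,key=lambda r:np.hypot(*(np.array(r['rect'][:2])-t)))['mask'] if c else None
E
python3 - <<'E'
from h import *
ps=[arm.read_camera('scene'),arm.read_camera('side')]
w=arm.read_camera('wrist')
for n,P,X,A in [('plate',PLATE,[.494,.017,.01],np.arange(0,6.2,.79)),('jig',JIG,[.55,.235,.005],np.arange(0,3.1,.6)),('tote',TOTE,[.545,-.285,.03],[0,.5,-.5])]:
    ms=[pick(p,n,X) for p in ps]
    print(n,fit(ps,ms,P,(X[0],X[1],A)))
    for p,m in zip(ps,ms): print(fit([p],[m],P,(X[0],X[1],A)))
a=ps[0]['pixels'][225:365,310:480];b=ps[1]['pixels'][180:290,230:340]
im=np.hstack([cv2.resize(a,(486,400)),cv2.resize(b,(314,400))]);im=np.vstack([im,np.zeros((200,800,3),np.uint8)])
im[400:,:266]=cv2.resize(w['pixels'],(266,200));cv2.imwrite('pics/crop.png',im[:,:,::-1])
E
```

```text
plate (array([0.4958, 0.0172, 6.2814]), np.float64(0.935))
(array([ 0.4965,  0.0189, -0.0121]), np.float64(0.96))
(array([ 0.495 ,  0.0148, -0.0099]), np.float64(0.97))
jig (array([0.5503, 0.2337, 3.3847]), np.float64(0.955))
(array([0.5509, 0.2348, 0.2356]), np.float64(0.974))
(array([0.5494, 0.2313, 3.3729]), np.float64(0.964))
tote (array([ 0.5413, -0.2803, -0.6421]), np.float64(0.885))
(array([ 0.5403, -0.2819, -0.6465]), np.float64(0.836))
(array([ 0.541 , -0.2798, -0.6431]), np.float64(0.937))
```

View pics/crop.png

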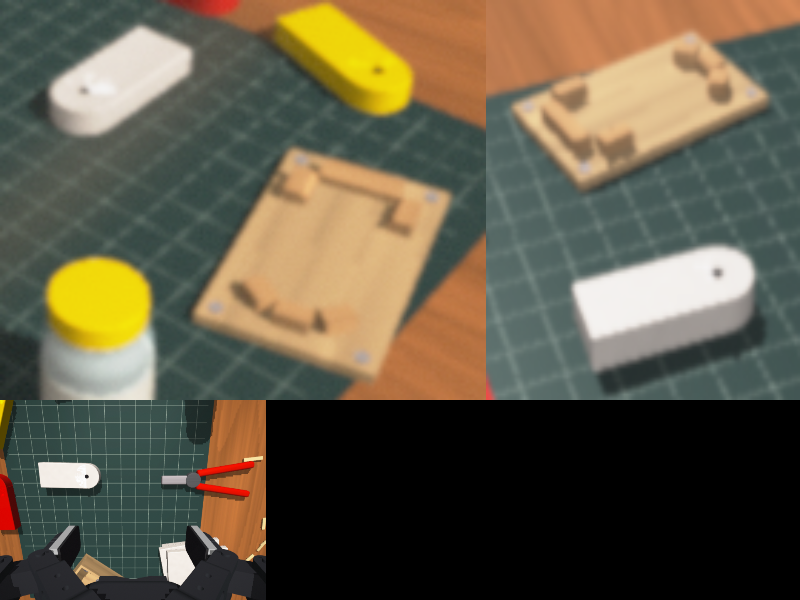

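The crop confirms the choice. The white plate has its dot and nose towards +x (yaw ≈ 0). The jig's rounded end points to the scene camera (yaw ≈ 0.24, +x side), and the orange corner fits a tote yaw of -0.64.

>>> jog_arm:
  steps:
    - [0.017,-0.13,0.05,0,0,0.16]
    - [0.034,-0.26,0.1,0,0,0.32]
    - [0.034,-0.26,0.1,0,0,0.48]
    - [0.034,-0.26,0.1,0,0,0.64]
    - [0.034,-0.26,0.1,0,0,0.8]
    - [0.034,-0.26,0.1,0,0,0.96]
    - [0.034,-0.26,0.1,0,0,1]
    - [0.034,-0.26,0.1,0,0,1]
    - [0.034,-0.26,0.1,0,0,1]
    - [0.034,-0.26,0.1,0,0,1]
  gripper: -1

```text
time: 1.98
tool_pos: [0.4951, 0.017, 0.1814]
tool_rot: [0.0, 0.924, 0.383, 0.0]
ft_force: [-0.9, 0.1, -0.7]
gripper_width: 0.0853
grasp_force: 0.0
```

>>> jog_arm:
  steps:
    - [0,0,0,0,0,0.16]
    - [0,0,0,0,0,0.32]
    - [0,0,0,0,0,0.48]
    - [0,0,0,0,0,0.64]
    - [0,0,0,0,0,0.8]
    - [0,0,0,0,0,0.96]
    - [0,0,0,0,0,1]
    - [0,0,0,0,0,1]
    - [0,0,0,0,0,1]
    - [0,0,0,0,0,1]

```text
time: 2.82
tool_pos: [0.495, 0.017, 0.1813]
tool_rot: [-0.0, 1.0, 0.001, -0.0]
ft_force: [0.3, 0.1, -0.2]
gripper_width: 0.0855
grasp_force: 0.0
```

Run:
```python
from h import *
s=arm.read_state();print(s['tool_pos'],R.from_quat(s['tool_rot'],scalar_first=True).as_matrix().round(3),s['qpos'])
w=arm.read_camera('wrist');save(w,'w1');print(np.round(w['cam_to_world'],3))
m=pick(w,'plate',[.496,.017,.01])
print(m.sum(),fit([w],[m],PLATE,(.496,.017,[0])))
```

```text
[0.49501014 0.01700917 0.18127801] [[ 1.     0.002 -0.   ]
 [ 0.002 -1.     0.   ]
 [-0.    -0.    -1.   ]] [-1.25015252e-01 -5.03718427e-02  1.91150537e+00 -2.57678991e-06
  1.28053736e+00  1.44387765e+00]
[[ 0.002 -0.965 -0.262  0.56 ]
 [-1.    -0.002 -0.     0.017]
 [-0.     0.262 -0.965  0.324]
 [ 0.     0.     0.     1.   ]]
10499 (array([ 0.4961,  0.0179, -0.0241]), np.float64(0.974))
```

>>> jog_arm:
  steps:
    - [0.002,-0.001,0.06,0,0,0.02]
    - [0.002,-0.001,0.12,0,0,0.02]
    - [0.002,-0.001,0.18,0,0,0.02]
    - [0.002,-0.001,0.24,0,0,0.02]
    - [0.002,-0.001,0.28,0,0,0.02]
    - [0.002,-0.001,0.31,0,0,0.02]
    - [0.002,-0.001,0.335,0,0,0.02]
    - [0.002,-0.001,0.35,0,0,0.02]
    - [0.002,-0.001,0.354,0,0,0.02]
    - [0.002,-0.001,0.354,0,0,0.02]

```text
time: 3.75
tool_pos: [0.4958, 0.0175, 0.0041]
tool_rot: [-0.0, 1.0, -0.008, -0.0]
ft_force: [-0.0, -0.2, -0.2]
gripper_width: 0.0854
grasp_force: 0.0
```

>>> jog_arm:
  steps:
    - [0,0,0,0,0,0]
    - [0,0,0,0,0,0]
    - [0,0,0,0,0,0]
    - [0,0,0,0,0,0]
    - [0,0,0,0,0,0]
    - [0,0,0,0,0,0]
    - [0,0,0,0,0,0]
    - [0,0,0,0,0,0]
    - [0,0,0,0,0,0]
    - [0,0,0,0,0,0]
  gripper: 1

```text
time: 4.58
tool_pos: [0.4972, 0.0173, 0.0056]
tool_rot: [0.0, 1.0, -0.008, 0.001]
ft_force: [-0.4, 0.7, 6.5]
gripper_width: 0.0485
grasp_force: 63.1
```

>>> jog_arm:
  steps:
    - [0,0,-0.03,0,0,0]
    - [0,0,-0.08,0,0,0]
    - [0,0,-0.13,0,0,0]
    - [0.01,-0.06,-0.18,0,0,-0.05]
    - [0.03,-0.13,-0.22,0,0,-0.1]
    - [0.05,-0.2,-0.22,0,0,-0.16]
    - [0.07,-0.27,-0.22,0,0,-0.22]
    - [0.09,-0.34,-0.22,0,0,-0.28]
    - [0.1,-0.4,-0.22,0,0,-0.323]
    - [0.105,-0.439,-0.22,0,0,-0.323]

```text
time: 5.42
tool_pos: [0.5521, 0.2392, 0.1144]
tool_rot: [-0.0, 0.993, 0.12, 0.0]
ft_force: [-0.6, -1.2, -1.5]
gripper_width: 0.0486
grasp_force: 62.4
```

>>> jog_arm:
  steps:
    - [0,0,0,0,0,0]
    - [0,0,0,0,0,0]
    - [0,0,0,0,0,0]
    - [0,0,0,0,0,0]
    - [0,0,0,0,0,0]
    - [0,0,0,0,0,0]
    - [0,0,0,0,0,0]
    - [0,0,0,0,0,0]
    - [0,0,0,0,0,0]
    - [0,0,0,0,0,0]

```text
time: 6.25
tool_pos: [0.552, 0.236, 0.1144]
tool_rot: [-0.0, 0.993, 0.119, 0.0]
ft_force: [0.2, -0.2, -0.7]
gripper_width: 0.0482
grasp_force: 62.4
```

Run:
```python
from h import *
s=arm.read_state();Rm=R.from_quat(s['tool_rot'],scalar_first=True);print(s['tool_pos'],Rm.as_matrix().round(3),s['qpos'],s['gripper_width'])
w=arm.read_camera('wrist');save(w,'w2')
m=pick(w,'plate',s['tool_pos']);a=.238
for z in [s['tool_pos'][2]-.006]:
    print('plate',z,fit([w],[m],PLATE,(s['tool_pos'][0],s['tool_pos'][1],[a]),z))
for p in [arm.read_camera('scene'),arm.read_camera('side')]:
    m=pick(p,'plate',s['tool_pos']);
    print('plate',z,m.sum(),fit([p],[m],PLATE,(s['tool_pos'][0],s['tool_pos'][1],[a]),z))
    for r in arm.landmark_of(p,'glue')[:1]:print('glue',onz(p,*r['location'],0).round(3))
```

```text
[0.55197817 0.23600921 0.11436282] [[ 0.972  0.236  0.   ]
 [ 0.236 -0.972  0.   ]
 [ 0.     0.    -1.   ]] [ 2.72740477e-01  2.70423499e-01  1.69610291e+00 -5.90431936e-06
  1.17499856e+00  1.60577374e+00] 0.048225142628500306
plate 0.10836282071498805 (array([0.5517, 0.2359, 0.2321]), np.float64(0.83))
plate 0.10836282071498805 1447 (array([0.554 , 0.2344, 0.3915]), np.float64(0.881))
glue [0.75  0.207 0.   ]
plate 0.10836282071498805 719 (array([0.5486, 0.2333, 0.2654]), np.float64(0.709))
glue [0.76  0.214 0.   ]
```

View pics/w2.png

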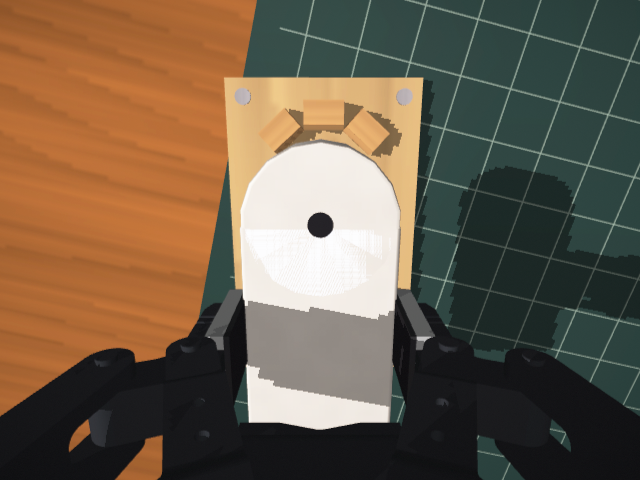

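The wrist view shows the plate held with its nose up, tip at (320,141) and dot at (320,225). The jig board's far corners are at (224,78) and (423,77), with the nose ledges at (280,130), (323,112) and (366,131). I'll work out the offset from these.

Run:
```python
from h import *
from scipy.optimize import least_squares
s=arm.read_state();w=arm.read_camera('wrist');im=w['pixels'].astype(int)
def edge(row,lo,hi):  # strongest colour step along a row
    g=np.abs(np.diff(cv2.GaussianBlur(w['pixels'],(1,7),0)[row,lo:hi].astype(int),axis=0)).sum(1);return lo+g.argmax()+.5
def edgec(col,lo,hi):
    g=np.abs(np.diff(w['pixels'][lo:hi,col].astype(int),axis=0)).sum(1);return lo+g.argmax()+.5
L=[(edge(r,215,240),r) for r in range(90,220,10)];Rr=[(edge(r,405,430),r) for r in range(90,280,10)];T=[(c,edgec(c,65,90)) for c in range(235,415,10)]
print(L[:3],L[-2:],Rr[:2],Rr[-2:],T[:2],T[-2:])
def res(q):
    c,sn=np.cos(q[2]),np.sin(q[2])
    def loc(uv):
        P=onz(w,*uv,.008)[:2]-q[:2];return c*P[0]+sn*P[1],-sn*P[0]+c*P[1]
    return [loc(e)[1]-.055 for e in L]+[loc(e)[1]+.055 for e in Rr]+[loc(e)[0]-.09 for e in T]
r=least_squares(res,[.55,.234,.238],loss='soft_l1',f_scale=.0005,x_scale=.01);q=r.x;print('jig',q.round(4),np.abs(r.fun).max().round(4),np.sqrt(np.mean(r.fun**2)).round(5))
# plate: nose tip & side edges at top height
zt=.1088+.022
tip=onz(w,320,edgec(320,132,150),zt)[:2]
print('tip px',edgec(320,132,150))
c,sn=np.cos(q[2]),np.sin(q[2]);J=lambda P:np.array([c*(P[0]-q[0])+sn*(P[1]-q[1]),-sn*(P[0]-q[0])+c*(P[1]-q[1])]).round(4)
print('tip in jig',J(tip),'want .06,0')
for row in (245,260,275): print([J(onz(w,edge(row,a,b),row,zt)) for a,b in((235,252),(390,410))])
print('tcp in jig',J(s['tool_pos']),'yaw tool',np.arctan2(.236,.972)-q[2])
```

```text
[(np.float64(224.5), 90), (np.float64(225.5), 100), (np.float64(225.5), 110)] [(np.float64(230.5), 200), (np.float64(230.5), 210)] [(np.float64(422.5), 90), (np.float64(421.5), 100)] [(np.float64(412.5), 260), (np.float64(411.5), 270)] [(235, np.float64(77.5)), (245, np.float64(77.5))] [(395, np.float64(77.5)), (405, np.float64(77.5))]
jig [0.5518 0.2341 0.2354] 0.0004 0.0002
tip px 141.5
tip in jig [0.0605 0.0021] want .06,0
[array([0.0292, 0.0266]), array([ 0.0293, -0.0226])]
[array([0.0243, 0.0265]), array([ 0.0244, -0.0219])]
[array([0.0193, 0.0267]), array([ 0.0194, -0.0219])]
tcp in jig [0.0006 0.002 ] yaw tool 0.002749967493504063
```

>>> jog_arm:
  steps:
    - [-0.001,0.004,0.03,0,0,0.004]
    - [-0.001,0.004,0.07,0,0,0.004]
    - [-0.001,0.004,0.11,0,0,0.004]
    - [-0.001,0.004,0.14,0,0,0.004]
    - [-0.001,0.004,0.16,0,0,0.004]
    - [-0.001,0.004,0.17,0,0,0.004]
    - [-0.001,0.004,0.18,0,0,0.004]
    - [-0.001,0.004,0.19,0,0,0.004]
    - [-0.001,0.004,0.198,0,0,0.004]
    - [-0.001,0.004,0.2,0,0,0.004]

```text
time: 7.53
tool_pos: [0.552, 0.2341, 0.0142]
tool_rot: [-0.0, 0.993, 0.117, 0.0]
ft_force: [0.1, 0.9, -1.7]
gripper_width: 0.0481
grasp_force: 62.4
```

>>> jog_arm:
  steps:
    - [0,0,0,0,0,0]
    - [0,0,0,0,0,0]
    - [0,0,0,0,0,0]
    - [0,0,0,0,0,0]
    - [0,0,0,0,0,0]
    - [0,0,0,0,0,0]
    - [0,0,0,0,0,0]
    - [0,0,0,0,0,0]
    - [0,0,0,0,0,0]
    - [0,0,0,0,0,0]

```text
time: 8.37
tool_pos: [0.5519, 0.2341, 0.0143]
tool_rot: [0.0, 0.993, 0.117, -0.0]
ft_force: [-0.9, -0.6, -1.8]
gripper_width: 0.0486
grasp_force: 62.4
```

>>> jog_arm:
  steps:
    - [0,0,0,0,0,0]
    - [0,0,0,0,0,0]
    - [0,0,0,0,0,0]
    - [0,0,0,0,0,0]
    - [0,0,0,0,0,0]
    - [0,0,0,0,0,0]
    - [0,0,0,0,0,0]
    - [0,0,0,0,0,0]
    - [0,0,0,0,0,0]
    - [0,0,0,0,0,0]
  gripper: -1

```text
time: 9.2
tool_pos: [0.5519, 0.2341, 0.0143]
tool_rot: [0.0, 0.993, 0.117, -0.0]
ft_force: [-0.6, -0.4, 0.5]
gripper_width: 0.0853
grasp_force: 0.0
```

>>> jog_arm:
  steps:
    - [0,0,-0.02,0,0,0]
    - [0,0,-0.05,0,0,0]
    - [0,0,-0.1,0,0,0]
    - [0,0,-0.15,0,0,0]
    - [0,0,-0.2,0,0,0]
    - [0,0,-0.26,0,0,0]
    - [0,0,-0.32,0,0,0]
    - [0,0,-0.36,0,0,0]
    - [0,0,-0.36,0,0,0]
    - [0,0,-0.36,0,0,0]

```text
time: 10.03
tool_pos: [0.553, 0.2344, 0.1969]
tool_rot: [-0.0, 0.993, 0.117, 0.002]
ft_force: [0.2, 0.3, -1.2]
gripper_width: 0.0854
grasp_force: 0.0
```

Run:
```python
from h import *
s=arm.read_state();print(s['tool_pos'])
w=arm.read_camera('wrist');p=arm.read_camera('side')
m=pick(w,'plate',[.5518,.2341,.02]);print(fit([w],[m],PLATE,(.552,.234,[.235]),.008),m.sum())
im=np.hstack([w['pixels'][80:480:1,200:440],cv2.resize(p['pixels'][160:250,220:350],(560,400))]);cv2.imwrite('pics/seat.png',im[:,:,::-1])
```

```text
[0.55301647 0.23441696 0.19690266]
(array([0.5512, 0.2337, 0.2303]), np.float64(0.976)) 9922
```

View pics/seat.png

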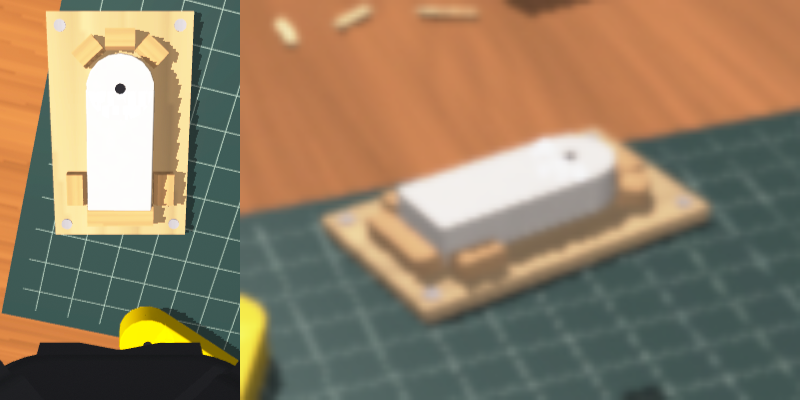

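The plate is seated flat between the ledges, nose to the rounded end: dot at (120,88) in the wrist crop, and the fit is within 0.7 mm of the jig. Now the tote.

>>> jog_arm:
  steps:
    - [-0.02,0.07,-0.08,0,0,0]
    - [-0.04,0.15,-0.12,0,0,0.1]
    - [-0.06,0.23,-0.12,0,0,0.2]
    - [-0.08,0.31,-0.12,0,0,0.3]
    - [-0.1,0.39,-0.12,0,0,0.4]
    - [-0.12,0.47,-0.12,0,0,0.5]
    - [-0.14,0.55,-0.12,0,0,0.6]
    - [-0.16,0.63,-0.12,0,0,0.7]
    - [-0.18,0.7,-0.12,0,0,0.8]
    - [-0.2,0.76,-0.12,0,0,0.9]

```text
time: 11.02
tool_pos: [0.5419, -0.1609, 0.2525]
tool_rot: [-0.0, 0.972, -0.236, -0.001]
ft_force: [0.7, -0.0, -0.5]
gripper_width: 0.0853
grasp_force: 0.0
```

```bash
cat >> h.py <<'E'
def go(target,yaw_y=None):
    s=arm.read_state();M=R.from_quat(s['tool_rot'],scalar_first=True)
    d=M.inv().apply(np.array(target)-s['tool_pos'])/.5;print('shift',d.round(4))
    if yaw_y is not None:
        y=M.as_matrix()[:,1];a=np.arctan2(y[1],y[0]);print('rz',round(-((yaw_y-a+np.pi)%(2*np.pi)-np.pi)/(np.pi/4),4))
E
python3 - <<'E'
from h import *
s=arm.read_state();print(s['tool_pos'],s['qpos'].round(2) if hasattr(s['qpos'],'round') else s['qpos'])
go([.541,-.28,.25],-2.213)
E
```

```text
[ 0.54193086 -0.16088034  0.25250055] [-0.43  0.07  1.66 -0.    1.42  1.62]
shift [0.1076 0.2126 0.0048]
rz 0.211
```

>>> jog_arm:
  steps:
    - [0.03,0.05,0,0,0,0.05]
    - [0.06,0.11,0,0,0,0.1]
    - [0.09,0.17,0,0,0,0.15]
    - [0.108,0.213,0,0,0,0.21]
    - [0.108,0.213,0,0,0,0.21]
    - [0.108,0.213,0,0,0,0.21]
    - [0.108,0.213,0,0,0,0.21]
    - [0.108,0.213,0,0,0,0.21]
    - [0.108,0.213,0,0,0,0.21]
    - [0.108,0.213,0,0,0,0.21]

```text
time: 11.85
tool_pos: [0.543, -0.277, 0.2544]
tool_rot: [-0.0, 0.95, -0.312, 0.0]
ft_force: [0.6, -1.2, -0.3]
gripper_width: 0.0854
grasp_force: 0.0
```

Run:
```python
from h import *
s=arm.read_state();print(s['tool_pos'],np.round(s['qpos'],2))
w=arm.read_camera('wrist');save(w,'w3')
for q,z in [('grip',.086),('grip',.098),('tote',0),('orange_corner',.005)]:
    for r in arm.landmark_of(w,q)[:1]:print(q,z,np.round(r['location']),onz(w,*r['location'],z).round(4))
go([.541,-.28,.25],-2.213)
```

```text
[ 0.54301494 -0.27702777  0.25435072] [-0.6   0.17  1.54  0.    1.43  1.6 ]
grip 0.086 [321. 212.] [ 0.5428 -0.2787  0.086 ]
grip 0.098 [321. 212.] [ 0.5448 -0.2801  0.098 ]
orange_corner 0.005 [248.  94.] [ 0.6516 -0.28    0.005 ]
shift [-0.0005  0.0057  0.009 ]
rz 0.0074
```

View pics/w3.png

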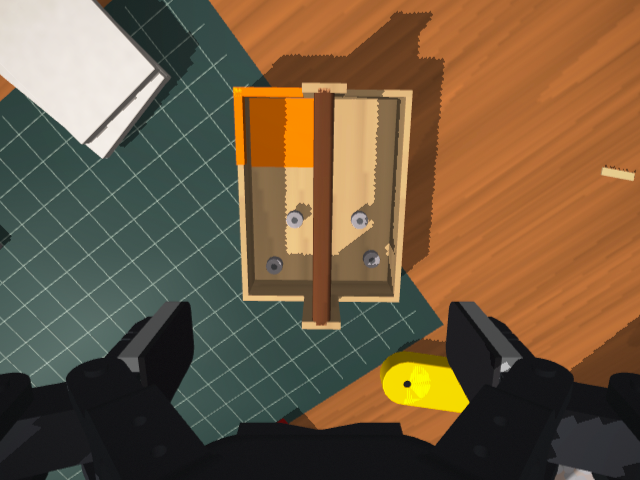

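The wrist view shows the bar from (324,93) to (321,325), directly under the tool. The orange corner is at (240,95), with the four spacers around (295,219), (359,219), (275,265) and (371,259). I'll descend and grip.

>>> jog_arm:
  steps:
    - [0,0.003,0.05,0,0,0.007]
    - [0,0.003,0.11,0,0,0.007]
    - [0,0.003,0.17,0,0,0.007]
    - [0,0.003,0.22,0,0,0.007]
    - [0,0.003,0.27,0,0,0.007]
    - [0,0.003,0.31,0,0,0.007]
    - [0,0.003,0.34,0,0,0.007]
    - [0,0.003,0.36,0,0,0.007]
    - [0,0.003,0.374,0,0,0.007]
    - [0,0.003,0.378,0,0,0.007]

```text
time: 12.93
tool_pos: [0.5414, -0.2791, 0.0643]
tool_rot: [-0.0, 0.949, -0.316, -0.001]
ft_force: [-0.3, -0.2, -0.5]
gripper_width: 0.0855
grasp_force: 0.0
```

>>> jog_arm:
  steps:
    - [0,0,0,0,0,0]
    - [0,0,0,0,0,0]
    - [0,0,0,0,0,0]
    - [0,0,0,0,0,0]
    - [0,0,0,0,0,0]
    - [0,0,0,0,0,0]
    - [0,0,0,0,0,0]
    - [0,0,0,0,0,0]
    - [0,0,0,0,0,0]
    - [0,0,0,0,0,0]
  gripper: 1

```text
time: 13.77
tool_pos: [0.5422, -0.2796, 0.0659]
tool_rot: [0.0, 0.949, -0.316, 0.0]
ft_force: [-1.3, 1.2, 4.2]
gripper_width: 0.0135
grasp_force: 59.2
```

>>> jog_arm:
  steps:
    - [0,0,-0.01,0,0,0]
    - [0,0,-0.03,0,0,0]
    - [0,0,-0.07,0,0,0]
    - [0,0,-0.12,0,0,0]
    - [0,0,-0.17,0,0,0]
    - [0,0,-0.22,0,0,0]
    - [0,0,-0.26,0,0,0]
    - [0,0,-0.29,0,0,0]
    - [0,0,-0.31,0,0,0]
    - [0,0,-0.32,0,0,0]

```text
time: 14.6
tool_pos: [0.5422, -0.2797, 0.2271]
tool_rot: [0.0, 0.949, -0.316, 0.001]
ft_force: [0.1, 0.1, -3.1]
gripper_width: 0.0129
grasp_force: 58.6
```

>>> jog_arm:
  steps:
    - [0,0,0,-0.03,-0.03,0]
    - [0,0,0,-0.09,-0.09,0]
    - [0,0,0,-0.16,-0.16,0]
    - [0,0,0,-0.23,-0.23,0]
    - [0,0,0,-0.3,-0.3,0]
    - [0,0,0,-0.37,-0.37,0]
    - [0,0,0,-0.44,-0.44,0]
    - [0,0,0,-0.51,-0.51,0]
    - [0,0,0,-0.57,-0.57,0]
    - [0,0,0,-0.62,-0.62,0]

```text
time: 15.43
tool_pos: [0.5419, -0.2788, 0.2233]
tool_rot: [0.151, 0.893, -0.296, -0.304]
ft_force: [0.2, -1.4, -3.4]
gripper_width: 0.0133
grasp_force: 58.9
```

>>> jog_arm:
  steps:
    - [0,0,0,0,0,0]
    - [0,0,0,0,0,0]
    - [0,0,0,0,0,0]
    - [0,0,0,0,0,0]
    - [0,0,0,0,0,0]
    - [0,0,0,0,0,0]
    - [0,0,0,0,0,0]
    - [0,0,0,0,0,0]
    - [0,0,0,0,0,0]
    - [0,0,0,0,0,0]

```text
time: 16.27
tool_pos: [0.5418, -0.2794, 0.2254]
tool_rot: [0.151, 0.893, -0.297, -0.302]
ft_force: [-0.0, 0.5, -3.5]
gripper_width: 0.0132
grasp_force: 59.0
```

Run:
```python
from h import *
s=arm.read_state();M=R.from_quat(s['tool_rot'],scalar_first=True)
print(s['tool_pos'],np.round(s['qpos'],2),np.degrees(np.arccos(-M.as_matrix()[2,2])))
# tote frame: x=tool x,y=-tool y,z=-tool z ; grip at tool z=-.019
for c in [(.09,.07,0),(.09,.07,.045),(.09,-.07,0),(-.09,.07,0)]:
    v=np.array(c)-[0,0,.086];print(c,(s['tool_pos']+M.apply([v[0],-v[1],-v[2]-.019])).round(3))
w=arm.read_camera('wrist');sc=arm.read_camera('scene');sd=arm.read_camera('side')
u,v=proj(sd,s['tool_pos']).astype(int);u=np.clip(u,120,520);v=np.clip(v,120,360)
im=np.vstack([np.hstack([w['pixels'],np.zeros((480,160,3),np.uint8)])]);im=np.hstack([cv2.resize(w['pixels'],(400,300)),cv2.resize(sd['pixels'][v-90:v+90,u-120:u+120],(400,300))])
u,v=proj(sc,s['tool_pos']).astype(int)
im=np.vstack([im,np.hstack([cv2.resize(sc['pixels'][v-90:v+90,u-120:u+120],(400,300)),np.zeros((300,400,3),np.uint8)])])
cv2.imwrite('pics/tilt.png',im[:,:,::-1])
```

```text
[ 0.54184914 -0.27938787  0.22538796] [-0.42  0.68  1.07 -0.38  1.97  1.75] 39.44299851374051
(0.09, 0.07, 0) [ 0.588 -0.287  0.102]
(0.09, 0.07, 0.045) [ 0.617 -0.283  0.137]
(0.09, -0.07, 0) [ 0.527 -0.396  0.165]
(-0.09, 0.07, 0) [ 0.473 -0.175  0.183]
```

View pics/tilt.png

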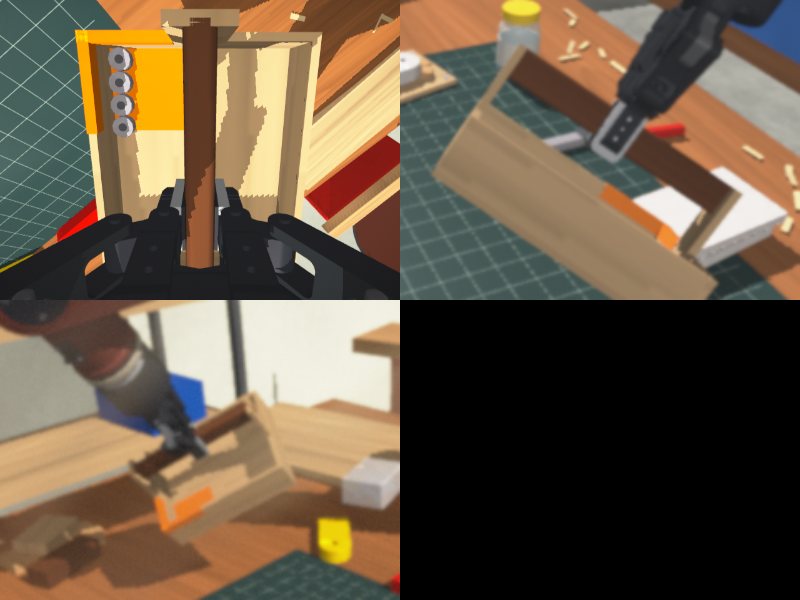

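All four spacers run in a row along the wall: (120,58), (120,82), (120,105) and (123,127) in the wrist crop. The row is 64 mm long and the patch is 60 mm, so the last spacer overhangs the edge. I'll rock the tote briefly to bunch them up.

>>> jog_arm:
  steps:
    - [0,0,0,0.14,0,0]
    - [0,0,0,0.3,0,0]
    - [0,0,0,0.46,0,0]
    - [0,0,0,0.62,0,0]
    - [0,0,0,0.78,0,0]
    - [0,0,0,0.9,0,0]
    - [0,0,0,0.95,0,0]
    - [0,0,0,0.95,0,0]
    - [0,0,0,0.85,0,0]
    - [0,0,0,0.7,0,0]

```text
time: 17.25
tool_pos: [0.5402, -0.2819, 0.2255]
tool_rot: [-0.095, 0.9, -0.37, -0.211]
ft_force: [-0.5, 0.6, -2.9]
gripper_width: 0.0131
grasp_force: 59.0
```

>>> jog_arm:
  steps:
    - [0,0,0,-0.14,0,0]
    - [0,0,0,-0.28,0,0]
    - [0,0,0,-0.42,0,0]
    - [0,0,0,-0.54,0,0]
    - [0,0,0,-0.63,0,0]
    - [0,0,0,-0.68,0,0]
    - [0,0,0,-0.7,0,0]
    - [0,0,0,-0.7,0,0]
    - [0,0,0,-0.7,0,0]
    - [0,0,0,-0.7,0,0]

```text
time: 18.08
tool_pos: [0.5419, -0.2798, 0.2258]
tool_rot: [0.151, 0.893, -0.298, -0.301]
ft_force: [-0.1, 0.3, -2.5]
gripper_width: 0.0134
grasp_force: 59.2
```

>>> jog_arm:
  steps:
    - [0,0,0,0,0,0]
    - [0,0,0,0,0,0]
    - [0,0,0,0,0,0]
    - [0,0,0,0,0,0]
    - [0,0,0,0,0,0]
    - [0,0,0,0,0,0]
    - [0,0,0,0,0,0]
    - [0,0,0,0,0,0]
    - [0,0,0,0,0,0]
    - [0,0,0,0,0,0]

```text
time: 18.92
tool_pos: [0.5419, -0.2793, 0.2253]
tool_rot: [0.151, 0.893, -0.297, -0.302]
ft_force: [0.4, -0.1, -2.8]
gripper_width: 0.0131
grasp_force: 59.2
```

```bash
cat > look.py <<'E'
from h import *
import sys
s=arm.read_state();M=R.from_quat(s['tool_rot'],scalar_first=True);print(s['tool_pos'],np.degrees(np.arccos(-M.as_matrix()[2,2])),'grav in tote x,y',-M.as_matrix()[2,0],M.as_matrix()[2,1])
for c in [(.09,.07,0),(.09,-.07,0)]:
    v=np.array(c)-[0,0,.086];print(c,(s['tool_pos']+M.apply([v[0],-v[1],-v[2]-.019])).round(3))
w=arm.read_camera('wrist');cv2.imwrite('pics/'+sys.argv[1]+'.png',cv2.resize(w['pixels'][20:300,80:400],(640,560))[:,:,::-1])
E
python3 look.py t2
```

```text
[ 0.54186737 -0.27933378  0.2252584 ] 39.461681447621956 grav in tote x,y 0.4494327712302487 0.4493876662240306
(0.09, 0.07, 0) [ 0.588 -0.287  0.102]
(0.09, -0.07, 0) [ 0.527 -0.396  0.165]
```

View pics/t2.png

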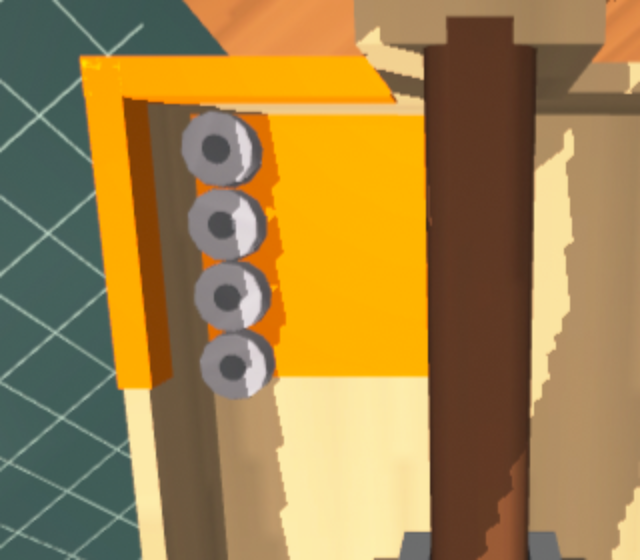

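>>> jog_arm:
  steps:
    - [0,0,0,0.15,0,0]
    - [0,0,0,0.3,0,0]
    - [0,0,0,0.45,0,0]
    - [0,0,0,0.6,0,0]
    - [0,0,0,0.75,0,0]
    - [0,0,0,0.88,0,0]
    - [0,0,0,0.95,0,0]
    - [0,0,0,1,0,0]
    - [0,0,0,1,0,0]
    - [0,0,0,1,0,0]

```text
time: 19.8
tool_pos: [0.5412, -0.28, 0.2252]
tool_rot: [-0.202, 0.883, -0.391, -0.166]
ft_force: [-0.3, 0.5, -3.0]
gripper_width: 0.0132
grasp_force: 59.1
```

>>> jog_arm:
  steps:
    - [0,0,0,0.12,0,0]
    - [0,0,0,0.2,0,0]
    - [0,0,0,0.2,0,0]
    - [0,0,0,0.08,0,0]
    - [0,0,0,-0.06,0,0]
    - [0,0,0,-0.22,0,0]
    - [0,0,0,-0.38,0,0]
    - [0,0,0,-0.52,0,0]
    - [0,0,0,-0.6,0,0]
    - [0,0,0,-0.65,0,0]

```text
time: 20.63
tool_pos: [0.544, -0.2768, 0.2257]
tool_rot: [0.031, 0.906, -0.333, -0.258]
ft_force: [-0.6, -1.2, -3.2]
gripper_width: 0.0131
grasp_force: 59.3
```

>>> jog_arm:
  steps:
    - [0,0,0,-0.1,0,0]
    - [0,0,0,-0.2,0,0]
    - [0,0,0,-0.28,0,0]
    - [0,0,0,-0.33,0,0]
    - [0,0,0,-0.35,0,0]
    - [0,0,0,-0.35,0,0]
    - [0,0,0,-0.35,0,0]
    - [0,0,0,-0.35,0,0]
    - [0,0,0,-0.35,0,0]
    - [0,0,0,-0.35,0,0]

```text
time: 21.47
tool_pos: [0.5417, -0.28, 0.2258]
tool_rot: [0.151, 0.893, -0.298, -0.301]
ft_force: [0.4, 0.8, -3.2]
gripper_width: 0.0133
grasp_force: 59.4
```

>>> jog_arm:
  steps:
    - [0,0,0,0,0,0]
    - [0,0,0,0,0,0]
    - [0,0,0,0,0,0]
    - [0,0,0,0,0,0]
    - [0,0,0,0,0,0]
    - [0,0,0,0,0,0]
    - [0,0,0,0,0,0]
    - [0,0,0,0,0,0]
    - [0,0,0,0,0,0]
    - [0,0,0,0,0,0]

```text
time: 22.3
tool_pos: [0.5419, -0.2793, 0.2253]
tool_rot: [0.151, 0.893, -0.297, -0.302]
ft_force: [-0.0, 0.4, -2.3]
gripper_width: 0.0131
grasp_force: 59.4
```

```bash
python3 look.py t3
```

```text
[ 0.54187654 -0.27933252  0.22528506] 39.45856722121721 grav in tote x,y 0.44939772743708917 0.44936336365401186
(0.09, 0.07, 0) [ 0.588 -0.287  0.102]
(0.09, -0.07, 0) [ 0.527 -0.396  0.165]
```

View pics/t3.png

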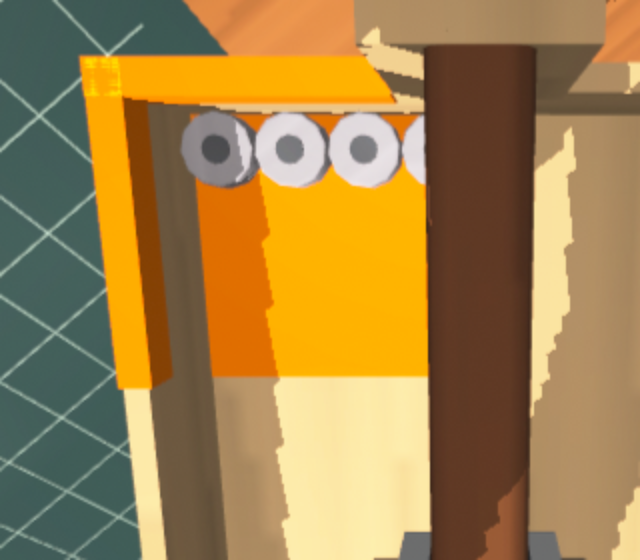

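The row now lies along the end wall: (216,149), (290,149), (363,149), with the fourth beside the bar at (420,149). I'll do a smaller rock about the other axis and measure the result numerically.

>>> jog_arm:
  steps:
    - [0,0,0,0,0,0]
    - [0,0,0,0,0,0]
    - [0,0,0,0,0,0]
    - [0,0,0,0,0.15,0]
    - [0,0,0,0,0.3,0]
    - [0,0,0,0,0.45,0]
    - [0,0,0,0,0.6,0]
    - [0,0,0,0,0.75,0]
    - [0,0,0,0,0.88,0]
    - [0,0,0,0,1,0]

```text
time: 23.18
tool_pos: [0.5415, -0.2787, 0.2261]
tool_rot: [0.254, 0.941, -0.216, 0.065]
ft_force: [-0.3, -1.5, -2.5]
gripper_width: 0.0132
grasp_force: 59.4
```

>>> jog_arm:
  steps:
    - [0,0,0,0,0.1,0]
    - [0,0,0,0,0.1,0]
    - [0,0,0,0,-0.04,0]
    - [0,0,0,0,-0.19,0]
    - [0,0,0,0,-0.34,0]
    - [0,0,0,0,-0.49,0]
    - [0,0,0,0,-0.64,0]
    - [0,0,0,0,-0.79,0]
    - [0,0,0,0,-0.92,0]
    - [0,0,0,0,-1,0]

```text
time: 24.02
tool_pos: [0.5428, -0.28, 0.2244]
tool_rot: [0.149, 0.892, -0.298, -0.305]
ft_force: [0.4, 0.3, -3.7]
gripper_width: 0.0133
grasp_force: 59.4
```

>>> jog_arm:
  steps:
    - [0,0,0,0,0,0]
    - [0,0,0,0,0,0]
    - [0,0,0,0,0,0]
    - [0,0,0,0,0,0]
    - [0,0,0,0,0,0]
    - [0,0,0,0,0,0]
    - [0,0,0,0,0,0]
    - [0,0,0,0,0,0]
    - [0,0,0,0,0,0]
    - [0,0,0,0,0,0]

```text
time: 24.85
tool_pos: [0.5418, -0.2793, 0.2254]
tool_rot: [0.151, 0.893, -0.297, -0.302]
ft_force: [1.1, 0.5, -4.0]
gripper_width: 0.0129
grasp_force: 59.4
```

```bash
cat > sp.py <<'E'
from h import *
s=arm.read_state();M=R.from_quat(s['tool_rot'],scalar_first=True)
D=M.as_matrix()@np.diag([1,-1,-1.]);org=s['tool_pos']+M.apply([0,0,-.019])-D@[0,0,.086]
w=arm.read_camera('wrist')
print('time',s['time'],'tilt',np.degrees(np.arccos(D[2,2])).round(1))
for r in arm.spot_in(w,'spacer0')[:6]:
    o,d=ray(w,*r['rect'][:2]);o=D.T@(o-org);d=D.T@d;P=o+d*(.0135-o[2])/d[2]
    print(np.round(r['rect']),round(r['confidence'],2),'from corner mm',((P-[.085,.065,0])*1000).round(0)[:2])
E
python3 sp.py; python3 look.py t4
```

```text
time 24.85 tilt 39.4
[200. 132.  38.  39.] 0.95 from corner mm [-24. -12.]
[200. 202.  35.  31.] 0.92 from corner mm [-55.  -9.]
[191.  94.  38.  38.] 0.92 from corner mm [-8. -9.]
[197. 166.  47.  32.] 0.62 from corner mm [-39.  -9.]
[ 0.54182626 -0.27936009  0.22529207] 39.45651845138945 grav in tote x,y 0.44937432745423533 0.44934771968650566
(0.09, 0.07, 0) [ 0.588 -0.287  0.102]
(0.09, -0.07, 0) [ 0.527 -0.396  0.165]
```

>>> jog_arm:
  steps:
    - [0,0,0,0,0,0]
    - [0,0,0,0.15,0,0]
    - [0,0,0,0.3,0,0]
    - [0,0,0,0.45,0,0]
    - [0,0,0,0.6,0,0]
    - [0,0,0,0.75,0,0]
    - [0,0,0,0.9,0,0]
    - [0,0,0,1,0,0]
    - [0,0,0,0.9,0,0]
    - [0,0,0,0.75,0,0]

```text
time: 25.83
tool_pos: [0.5386, -0.2835, 0.2249]
tool_rot: [-0.114, 0.897, -0.375, -0.204]
ft_force: [0.0, -0.1, -3.7]
gripper_width: 0.0135
grasp_force: 59.6
```

>>> jog_arm:
  steps:
    - [0,0,0,-0.15,0,0]
    - [0,0,0,-0.3,0,0]
    - [0,0,0,-0.45,0,0]
    - [0,0,0,-0.6,0,0]
    - [0,0,0,-0.7,0,0]
    - [0,0,0,-0.75,0,0]
    - [0,0,0,-0.75,0,0]
    - [0,0,0,-0.75,0,0]
    - [0,0,0,-0.75,0,0]
    - [0,0,0,-0.75,0,0]

```text
time: 26.67
tool_pos: [0.5416, -0.2804, 0.226]
tool_rot: [0.151, 0.893, -0.298, -0.301]
ft_force: [0.4, -0.2, -2.2]
gripper_width: 0.0135
grasp_force: 59.8
```

```bash
python3 sp.py
```

```text
time 26.6667 tilt 39.4
[193. 132.  36.  35.] 0.93 from corner mm [-24.  -9.]
[226.  94.  44.  36.] 0.83 from corner mm [ -8. -24.]
[191.  94.  36.  36.] 0.77 from corner mm [-7. -9.]
[263.  95.  37.  38.] 0.62 from corner mm [ -8. -41.]
```

```bash
python3 sp.py; python3 look.py t5
```

```text
time 26.7667 tilt 39.4
[262.  96.  40.  40.] 0.98 from corner mm [ -8. -40.]
[228.  94.  41.  33.] 0.94 from corner mm [ -7. -25.]
[190.  95.  40.  39.] 0.62 from corner mm [-8. -9.]
[195. 132.  39.  35.] 0.59 from corner mm [-23. -10.]
[ 0.54157877 -0.28013949  0.22576425] 39.40484122529321 grav in tote x,y 0.44868098408459833 0.449055772057498
(0.09, 0.07, 0) [ 0.588 -0.288  0.102]
(0.09, -0.07, 0) [ 0.526 -0.397  0.165]
```

View pics/t5.png

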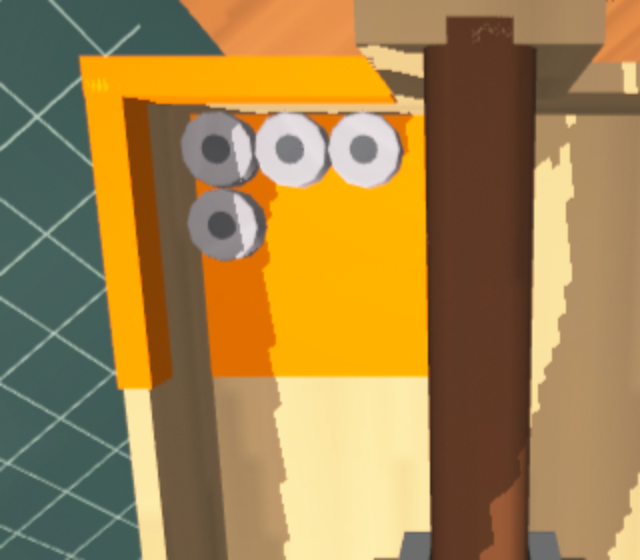

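All four spacers now sit fully on the orange patch, at (216,149), (290,149), (363,149) and (222,225). They are at rest, and the tote's lowest corner is 10 cm above the bench. I'm handing in.

```bash
python3 -c "
from station import arm
print(arm.finish_job())"
```

```text
the job is handed in; nothing more can be done
None
```

I handed the job in at about 27 s: the plate is seated in the jig and released, and the tote is held tilted 39° with its orange corner lowest, 10 cm above the bench, with all four spacers on the orange patch.

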